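# Invert a rinsed beaker on the splined air tube of a glassware dryer

## Robot

A 6-joint arm with a two-finger parallel gripper is mounted at the origin on a cart in front of the work surface, level with it; the furniture and walls round the work are solid. World frame = base frame: x ahead of the robot, y to its left, z up, the work surface at z = 0. Lengths are in m, angles in rad, forces in N, time in s.
With the tool pointing down it reaches from about 0.25 to 0.725 m from the base axis. Payload 4 kg.
Tool frame: the origin (TCP) lies on the centre line of the jaws, within the pads' length; the fingertips stand 11 mm ahead of it and the grasp point (between the pads) lies 8 mm behind it (bot.nose_length is the distance from the TCP to the fingertips, in m); z points along the fingers, y is the direction in which the jaws open and shut (so a half turn about z gives the same grasp; the last joint's range is limited). The gripper opens to 85 mm and grips with 20 to 120 N. Pads are 22 mm wide; open, the fingers measure 114 mm over their backs; the gripper's body (76 mm by 85 mm) begins 54 mm behind the grasp point. The pads swing forward as they close: fully open they stand 13 mm farther back than shut.
Start: joints at [1.143, 0.241, 0.005, 1.335, 0, 1.571], TCP at [0.207, 0.455, 0.242] pointing down, gripper open.
Joint ranges: [-2.72, 2.72], [-1.05, 1.87], [-1.09, 1.28], [-1.99, 2.15], [-1.42, 1.44], [-3.14, 3.14]. Speed limits (rad/s): [2.79, 2.79, 3.14, 3.14, 3.14, 3.14].

## Interface

Orientations are given as a unit quaternion [x, y, z, w].
In Python, from workcell import bot gives the robot as it stands.
- The arm moves only by the tool play_rows, never from a script. Its argument "plan" is one flat list of numbers, 6 for each row, row after row: the shift along the tool's x, y, z in mm, then the turn, a rotation vector about the tool's x, y, z in rad. A call has 1 to 20 rows; each row shifts and turns the commanded pose from where the row before left it, along the tool's axes as they then stand; what a row does not reach is not made up. A row lasts 1/8 s, in which the tool goes at most 62.5 mm and 10.7 degrees, less where a joint would pass 70% of its speed; a pose out of reach is approached as far as the arm can. A call with a gripper value outside its range is refused whole. "hand" is the opening in per cent of the stroke, from 0 (shut) to 100 (fully open), set as the call begins (left out, the last holds). The fingers move at their own pace and stop on an object; the grip force is fixed at half the most. Time passes only in rows, so rows that do not move let the fingers close. It gives the time, the measured TCP pose, the force and the opening at its end, in the units of the state.
- bot.get_obs(): the state, without advancing time (a new reading comes with each control period).
- bot.camera(name): name is "side" or "top"; returns a dict with "frame" (384x512x3 uint8, blue, green, red), "range_z" (384x512 float32, m along the optical axis (not along the pixel's ray), 0 where there is no reading), "K" (3x3 intrinsics, pixels), "cam_to_world" (4x4, takes a point from camera to world coordinates). Camera axes: x right, y down, z forward; pixel columns grow to the right and rows downward; lengths in m; the calibration is good to about 2 mm. A picture is of the moment at which its call begins.
- bot.job_done(): hands the job in, once; it reports no verdict.
Trained networks look in the newest picture that a camera, given by its name, has taken for a name from the list of things; names that differ only in an ending like _2 or _b are one class to them, and where a whole thing is asked for, a point or a joint stands for the part that bears it (a point fixed in the world has none). Each returns a list of dicts, best first, with "p" (0 to 1); they miss things now and then, are a little off and sometimes report something else, mostly with a low value. They report only what shows in the picture. A call takes as long as a camera call. They do not tell look-alikes from the thing itself.
- bot.outline_of(query, camera): "mask" (384x512 bool, what is visible of it) and "point" ([row, column] in pixels, amid what is visible of it).
The state is a dict: "clock": time; "joint_pos": joint angles; "joint_vel": joint speeds; "tau": joint torques, N m; "eef_pos": TCP position; "tool_rot": TCP orientation; "ft_force": force on the tool from outside, world axes, zero at the start; "ft_torque": the same for the moment, N m; "grip_width": finger opening in m.
Only numpy, scipy, OpenCV 4.12 (cv2) and the standard library are available. Lean on these libraries where they do the work, as an engineer would, in place of code of your own. Each camera call takes 0.05 s, during which the arm holds its last target.

## Task

Dry the rinsed steel beaker: push the tall air tube (not the short one) fully home on the dryer's splined outlet, rocking it round until the teeth mesh, and let go. Then take the beaker from its sloping drain rack and lower it mouth-down over the tube, without dropping it, until its rim stands on the ribs round the outlet. Last, turn the dryer's dial clockwise to its stop; leave the short tube, the pot and the jar where they stand.

Things in the scene. Friction and masses are not known exactly. Their poses are not given: they have to be found in the camera images.
- tall_tube_mid (a point): Centre of the tall air tube, half-way up: loose bare aluminium, 88 mm high, about 120 g, standing upright at the start at any yaw; z up its axis; point 44 mm above its underside. Foot 48 mm across and 40 mm high (shoulder to 43 mm), above it a round stem 24 mm across to the closed tip; grip it by the stem, from 52 to 80 mm above the underside. See also its foot.
- tall_tube_foot (a point): Centre of the tall tube's underside; axes turn with the tube. The foot is a socket open below, 36 mm deep, 40 mm across inside, with six inner teeth that leave a 29 mm bore and begin 2 mm above the underside. Its six grooves lie at this point's +x and every 60 degrees from it (so yaw counts modulo 60 degrees).
- short_tube_mid (a point): Centre of the short air tube, which is not needed and must stay put: the same foot and stem as the tall one but only 56 mm high (point 28 mm above its underside). The two tubes stand 75 to 145 mm apart in front of the robot, either way round.
- dryer: The glassware dryer, fixed: a low grey box 140 mm (its x) by 270 mm (its y), steel deck 62 mm above the table; origin at the centre of its underside, yaw within 0.15 rad. On its deck: open splined outlet at (0, +80 mm), a low blanking cap 48 mm across and 14 mm high at (0, -6 mm), the dial at (0, -88 mm).
- outlet (a point): Seat of the outlet, on its upright axis, level with the tops of six 3 mm ribs (radius 18 to 42 mm) on which the tube's foot and the beaker's rim rest; 65 mm above the table, z up. Above it: core 25 mm across, six teeth 5 mm wide, 34.5 mm across the tips, at the point's +x and every 60 degrees, rounded tops at 17.5 mm; tapered nose up to 28 mm. Play: 2 mm all round, about 6 degrees.
- beaker_mid (a point): Centre of the loose steel beaker, on its axis: plain cylinder 64 mm outside, 58 mm inside, 110 mm long, bottom 4 mm thick, about 160 g. z points from its bottom to its open mouth. It starts in the drain rack, mouth 25 degrees below level and pointing roughly at the robot, centre 76 mm above the table. Stood mouth-down on the ribs, this point is 55 mm above the outlet point.
- drain_rack: Fixed wire rack in a white drip tray 112 x 96 mm, origin under the tray's centre, yaw within 0.25 rad. Two rails 40 mm apart carry the beaker from below, falling 25 degrees toward the rack's -x, with upturned ends in front of the beaker's rim; the beaker's sides and bottom are free. Lift it straight up to clear the rack.
- dial (a joint): Angle of the dryer's dial (rad): grows as the dial is turned clockwise seen from above, up to the stop at 1.4. It starts between 0 and 0.2, turns with light friction (0.04 N m) and stays where it is left.
- dial_grip (a point): On the dial's upright axis at the height to grip it, 99 mm above the table. The dial's black finger bar is 42 mm long, 14 mm thick, its top 7 mm above this point, its foot 23 mm below; it lies along this point's x, and the point turns with the dial.
- third_hand_2: Obstacle between drain rack and dryer: a fixed helping-hand stand on a flat stone board, origin at its foot, 16 mm above the table. Its jointed arm covers x -58 to +58 mm and y -75 to +75 mm round the origin and rises to a tip at about (-45, +58, +172) mm, so 190 mm above the table; carry the beaker over it with the rim higher than that. Farther back stand a bowl and two upright tins.
- flux_pot: Bystander: small screw-lid pot, 51 mm across, 46 mm high, origin at the centre of its underside.
- jar_1: Bystander: lidded jar, 70 mm across, 86 mm high, origin at the centre of its underside.
Not all that is in view belongs to the job. Leave any green look-alike of the part that bears tall_tube_mid alone.

How it is judged:
On the way, in this order (a step that is already met when the one before it is completed fails the run):
1. the tall tube is fully home on the splined outlet and let go (horizontal distance between tall_tube_mid and outlet below 0.004 m and z of tall_tube_mid in the frame of outlet between 0.04 and 0.047 m and angle between tall_tube_mid's own z axis and vertical below 0.08 rad and contact force between tall_tube and the fingers below 0.1 N), for 0.2 s.
2. the beaker stands mouth-down over the tube with its rim on the ribs, let go (horizontal distance between tall_tube_mid and outlet below 0.004 m and z of tall_tube_mid in the frame of outlet between 0.04 and 0.047 m and angle between tall_tube_mid's own z axis and vertical below 0.08 rad and horizontal distance between beaker_mid and outlet below 0.009 m and z of beaker_mid in the frame of outlet between 0.051 and 0.059 m and angle between beaker_mid's own z axis and vertical above 3.06 rad and contact force between beaker and the fingers below 0.1 N), for 0.2 s.
3. the dial is turned clockwise to its stop (value of joint dial above 1.25 rad), for 0.2 s.
At the end, for the whole second after the job is handed in: Tall tube home on the splined outlet (upright within 0.08 rad, within 4 mm of the axis, at most 3 mm high); beaker mouth-down over it (upright within 0.08 rad, axis within 9 mm, rim within 4 mm of the ribs), at rest and released; dial at 1.25 rad or more (horizontal distance between tall_tube_mid and outlet below 0.004 m and z of tall_tube_mid in the frame of outlet between 0.04 and 0.047 m and angle between tall_tube_mid's own z axis and vertical below 0.08 rad and horizontal distance between beaker_mid and outlet below 0.009 m and z of beaker_mid in the frame of outlet between 0.051 and 0.059 m and angle between beaker_mid's own z axis and vertical above 3.06 rad and value of joint dial above 1.25 rad and linear speed of each of beaker, tall_tube below 0.02 m/s); the robot touches nothing.
It fails at once if the short tube, the pot or the jar is pushed more than 30 mm from its place (distance of any of short_tube_mid, flux_pot, jar_1 from where it was at the start of the episode above 0.03 m).
It fails at once if the beaker is dropped (falling free, faster than 0.55 m/s) (contact force between beaker and anything else below 0.01 N and linear speed of beaker above 0.55 m/s).
It also fails if it takes over 72 s, if anything falls off the work surface, if the arm or the gripper's body presses on something with over 40 N, if the wrist force passes 120 N, or if a joint passes its speed limit or range.

## Working session

There is one attempt and no reset: what is moved stays moved. The work goes in short steps, Python scripts to look and compute and a tool call to move; the robot and the scene stay as the last step left them, time stands still between calls to the robot, and variables do not carry over. Pictures are saved under pics/ and viewed, and the job is handed in when it is done.

Besides the shell and the picture viewer there is one more tool, called after ">>>" as name(argument=value, ...), one argument or row to a line, values as JSON. play_rows: Moves the arm, as the interface text tells. Its arguments: {"type":"object","properties":{"plan":{"type":"array","items":{"type":"number"}},"hand":{"type":"number"}},"required":["plan"]}

```bash
ls; mkdir -p pics; cat > h.py <<'E'
import numpy as np, cv2
from workcell import bot
def shot(n,f=None):
    c=bot.camera(n)
    if f: cv2.imwrite('pics/'+f,c['frame'])
    return c
def pts(c,mask=None):
    z=c['range_z']; v,u=np.nonzero((z>0)&(mask if mask is not None else True))
    d=z[v,u];K=c['K']
    P=np.stack([(u-K[0,2])/K[0,0]*d,(v-K[1,2])/K[1,1]*d,d,np.ones_like(d)])
    return (c['cam_to_world']@P)[:3].T,v,u
E
python3 - <<'E'
from h import *
np.set_printoptions(precision=3,suppress=True)
o=bot.get_obs(); print(o)
for n in('side','top'):
    c=shot(n,n+'0.png'); print(n,c['K'],c['cam_to_world'])
    for q in ['tall_tube_mid','short_tube_mid','dryer','beaker_mid','drain_rack','dial','third_hand_2','flux_pot','jar_1','outlet']:
        try:
            for r in bot.outline_of(q,n)[:3]:
                P,_,_=pts(c,r['mask']); print(q,round(r['p'],2),r['point'],r['mask'].sum(),np.median(P,0),P.min(0),P.max(0))
        except Exception as e: print(q,e)
E
```

```text
pics
{'clock': 0.0, 'joint_pos': array([1.143, 0.241, 0.004, 1.335, 0.   , 1.571]), 'joint_vel': array([ 0.001,  0.002, -0.001,  0.001,  0.001,  0.   ]), 'tau': array([ -0.001, -37.232,  25.241,   0.017,  -0.   ,  -0.   ]), 'eef_pos': array([0.207, 0.454, 0.241]), 'tool_rot': array([ 0.212,  0.977, -0.001, -0.   ]), 'ft_force': array([ 0.132, -0.226, -0.132]), 'ft_torque': array([ 0.013, -0.029,  0.005]), 'grip_width': 0.08571990937443945}
side [[411.426   0.    254.937]
 [  0.    411.426 192.806]
 [  0.      0.      1.   ]] [[ 0.978 -0.065  0.2    0.388]
 [-0.21  -0.351  0.912 -1.042]
 [ 0.011 -0.934 -0.357  0.476]
 [ 0.     0.     0.     1.   ]]
tall_tube_mid 0.94 [202.0, 193.4] 363 [0.446 0.02  0.04 ] [ 0.426  0.003 -0.   ] [0.472 0.193 0.089]
tall_tube_mid 0.62 [171.8, 276.6] 117 [0.746 0.267 0.034] [0.734 0.253 0.003] [0.779 0.406 0.084]
tall_tube_mid 0.34 [186.0, 194.1] 359 [0.467 0.24  0.008] [ 0.402  0.174 -0.   ] [0.517 0.335 0.044]
short_tube_mid 0.68 [224.6, 198.2] 388 [ 0.451 -0.099  0.031] [ 0.428 -0.108  0.   ] [ 0.476 -0.061  0.057]
dryer 0.65 [267.6, 253.3] 5971 [ 0.5
[... 1149 characters left out ...]
477 -0.055  0.059]
dryer 0.82 [204.7, 344.3] 4544 [ 0.553 -0.289  0.063] [ 0.471 -0.429 -0.002] [ 0.635 -0.154  0.111]
beaker_mid 0.58 [234.3, 158.1] 1012 [0.47 0.23 0.1 ] [ 0.394  0.199 -0.003] [0.532 0.27  0.129]
drain_rack 0.76 [238.0, 175.7] 401 [0.463 0.206 0.004] [ 0.402  0.183 -0.003] [0.529 0.223 0.079]
dial 0.74 [209.7, 383.6] 204 [ 0.542 -0.377  0.09 ] [ 0.523 -0.404  0.068] [ 0.565 -0.36   0.111]
flux_pot 0.62 [196.9, 146.0] 284 [0.584 0.285 0.045] [ 0.561  0.266 -0.   ] [0.608 0.314 0.05 ]
jar_1 0.72 [164.4, 158.4] 567 [0.664 0.247 0.085] [ 0.635  0.222 -0.004] [0.712 0.287 0.092]
outlet 0.61 [206.6, 345.1] 4602 [ 0.551 -0.29   0.063] [ 0.468 -0.453 -0.002] [ 0.635 -0.154  0.111]
```

```bash
python3 - <<'E'
import cv2
a=cv2.imread('pics/side0.png');b=cv2.imread('pics/top0.png')
cv2.imwrite('pics/sideL.png',cv2.resize(a[120:345,150:370],None,fx=2.6,fy=2.6,interpolation=2))
cv2.imwrite('pics/topL.png',cv2.resize(b[110:310,120:420],None,fx=2.6,fy=2.6,interpolation=2))
E
```

```text
(no output)
```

View pics/side0.png

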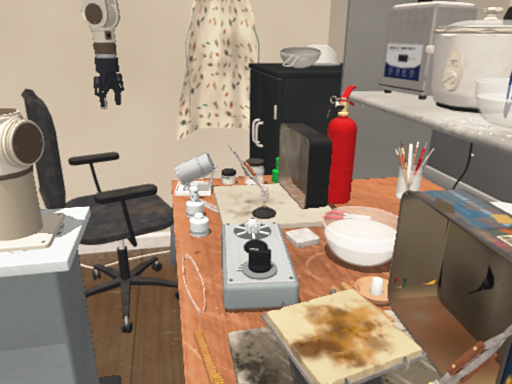

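View pics/top0.png

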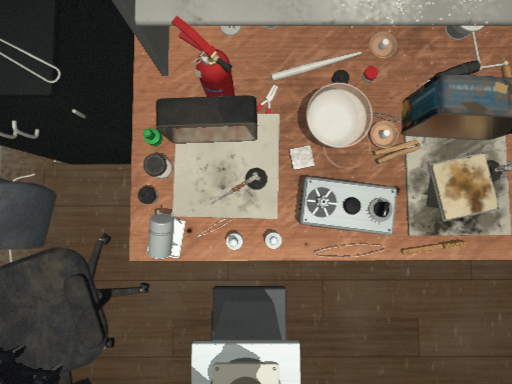

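View pics/sideL.png

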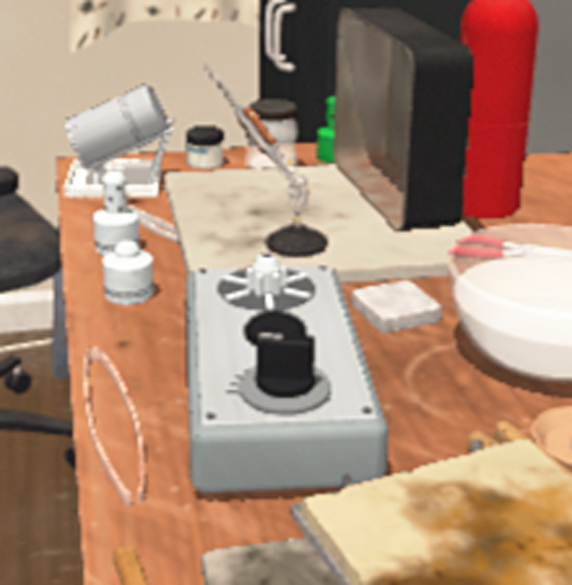

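View pics/topL.png

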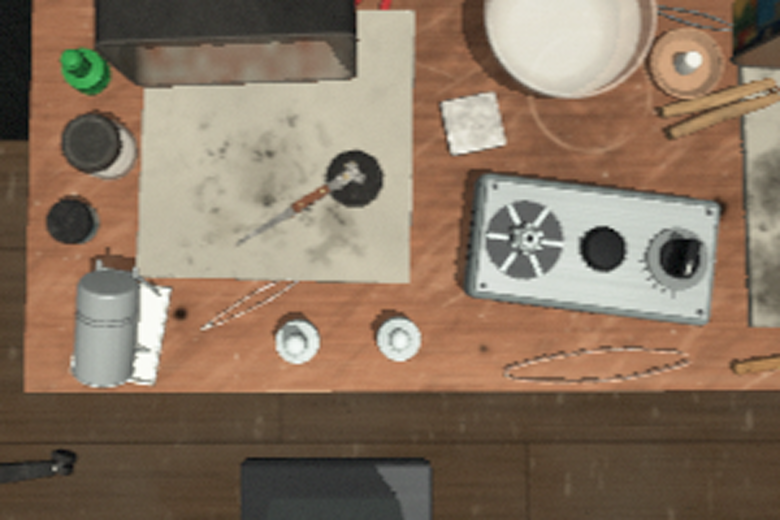

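Candidates for the tall tube are the white tube at top (242,233) / side (202,193), the short one at top (240,271) / side (224,198), and the green look-alike at top (138,150). By height (0.09 against 0.058) and colour I choose the first. Next I'll take precise measurements and a close crop.

```bash
cat > m1.py <<'E'
from h import *
from scipy.optimize import least_squares
np.set_printoptions(precision=4,suppress=True)
C={n:shot(n) for n in('side','top')}
cv2.imwrite('pics/tubes_side.png',cv2.resize(C['side']['frame'][175:245,170:225],None,fx=8,fy=8,interpolation=2))
W={n:pts(C[n])[0] for n in C}
def near(n,x,y,r,z0,z1):
    P=W[n]; return P[(np.hypot(P[:,0]-x,P[:,1]-y)<r)&(P[:,2]>z0)&(P[:,2]<z1)]
for nm,(x,y),h in (('tall',(.451,.033),.088),('short',(.453,-.075),.056)):
    for n in C:
        for lo,hi,r in((.004,.036,.024),(h-.034 if h>.08 else .046,h-.006,.012)):
            P=near(n,x,y,.03,lo,hi)
            if len(P)<8: print(nm,n,r,len(P));continue
            f=least_squares(lambda p:np.hypot(P[:,0]-p[0],P[:,1]-p[1])-r,[x,y],loss='soft_l1',f_scale=.001)
            print(nm,n,'r',r,len(P),f.x,np.std(f.fun))
        P=near(n,x,y,.03,h-.004,h+.01); print(nm,n,'top',len(P),P.mean(0),np.median(P[:,2]),P.min(0),P.max(0))
# deck plane
for n in C:
    P=W[n];m=(abs(P[:,2]-.062)<.004)&(abs(P[:,0]-.55)<.1)&(abs(P[:,1]+.29)<.17)
    Q=P[m];r=cv2.minAreaRect(Q[:,:2].astype(np.float32)*1000);print('deck',n,len(Q),np.median(Q[:,2]),r)
E
python3 m1.py
```

```text
tall side r 0.024 142 [0.4492 0.0329] 0.001639272872135289
tall side r 0.012 85 [0.4494 0.0326] 0.001532255472654288
tall side top 19 [0.449  0.0274 0.0864] 0.08660694750715475 [0.4406 0.0218 0.0841] [0.4574 0.0327 0.0891]
tall top r 0.024 15 [0.4501 0.0344] 0.001801377382879556
tall top r 0.012 15 [0.4499 0.0347] 0.0008431676922236518
tall top top 40 [0.4509 0.0342 0.0867] 0.08659684440513998 [0.4407 0.0242 0.084 ] [0.4599 0.0436 0.0918]
short side r 0.024 160 [ 0.4521 -0.0801] 0.0009698478476740726
short side r 0.012 14 [ 0.4513 -0.0802] 0.0011814368518798155
short side top 25 [ 0.452  -0.0844  0.0544] 0.05421802001336873 [ 0.4422 -0.0912  0.0527] [ 0.4619 -0.074   0.0567]
short top r 0.024 14 [ 0.4527 -0.079 ] 0.002931012685671609
short top r 0.012 11 [ 0.4531 -0.0796] 0.0017862031840612707
short top top 38 [ 0.4539 -0.0794  0.0544] 0.054223100097507415 [ 0.4433 -0.0885  0.0521] [ 0.4631 -0.0712  0.0572]
deck side 2838 0.06250331264639655 ((551.6905517578125, -300.33660888671875), (261.8854064941406, 134.23851013183594), 82.84758758544922)
deck top 3236 0.06251940754071439 ((552.8204956054688, -294.2896728515625), (265.30584716796875, 135.4375), 83.0347671508789)
```

```bash
cat > m2.py <<'E'
from h import *
from scipy.optimize import least_squares
np.set_printoptions(precision=4,suppress=True)
C={n:shot(n) for n in('side','top')}
allP=[]
for n in C:
    r=bot.outline_of('beaker_mid',n)[0]
    P,_,_=pts(C[n],cv2.erode(r['mask'].astype(np.uint8),np.ones((3,3)))>0)
    P=P[(P[:,2]>.03)&(P[:,2]<.16)&(P[:,1]>.17)&(P[:,1]<.29)];allP.append(P);print(n,len(P),P.min(0),P.max(0))
def fit(P):
    def res(p):
        yaw,el,y0,z0=p; d=np.array([np.cos(el)*np.cos(yaw),np.cos(el)*np.sin(yaw),np.sin(el)])
        q=P-[.465,y0,z0]; return np.linalg.norm(q-np.outer(q@d,d),axis=1)-.032
    f=least_squares(res,[0,.43,.23,.076],loss='soft_l1',f_scale=.002);yaw,el,y0,z0=f.x
    d=np.array([np.cos(el)*np.cos(yaw),np.cos(el)*np.sin(yaw),np.sin(el)]);t=(P-[.465,y0,z0])@d
    return f.x,np.std(f.fun),d,np.percentile(t,[1,99]),np.array([.465,y0,z0])
for P in allP+[np.vstack(allP)]:
    x,s,d,t,o=fit(P);print(x,s,'axis',d,'t',t,'centre mid',o+d*t.mean())
for n in C:
    cv2.imwrite(f'pics/bk_{n}.png',cv2.resize(C[n]['frame'][140:215,160:260] if n=='side' else C[n]['frame'][200:270,135:195],None,fx=7,fy=7,interpolation=2))
cv2.imwrite('pics/outlet_top.png',cv2.resize(C['top']['frame'][170:240,295:405],None,fx=7,fy=7,interpolation=2))
E
python3 m2.py
```

```text
side 570 [0.4095 0.1945 0.0375] [0.5234 0.2394 0.1256]
top 881 [0.4105 0.1986 0.0614] [0.5264 0.27   0.1294]
[-0.1488  0.4327  0.2366  0.0756] 0.0033251634660152333 axis [ 0.8978 -0.1346  0.4193] t [-0.0461  0.0593] centre mid [0.471  0.2357 0.0784]
[-0.1575  0.4275  0.2381  0.0744] 0.005865471496059736 axis [ 0.8987 -0.1427  0.4146] t [-0.0443  0.0615] centre mid [0.4727 0.2368 0.0779]
[-0.1522  0.4281  0.2372  0.0746] 0.005145272848704826 axis [ 0.8992 -0.1379  0.4152] t [-0.0451  0.0611] centre mid [0.4722 0.2361 0.0779]
```

View pics/tubes_side.png

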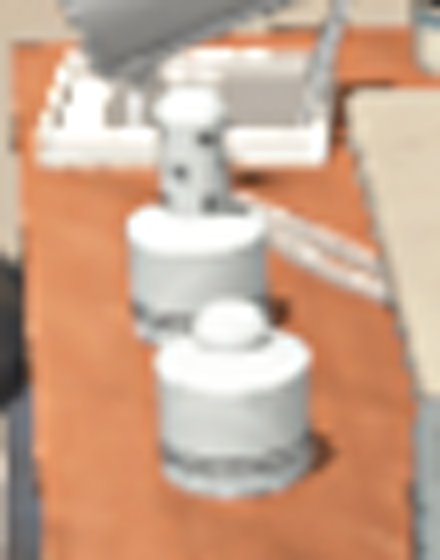

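View pics/outlet_top.png

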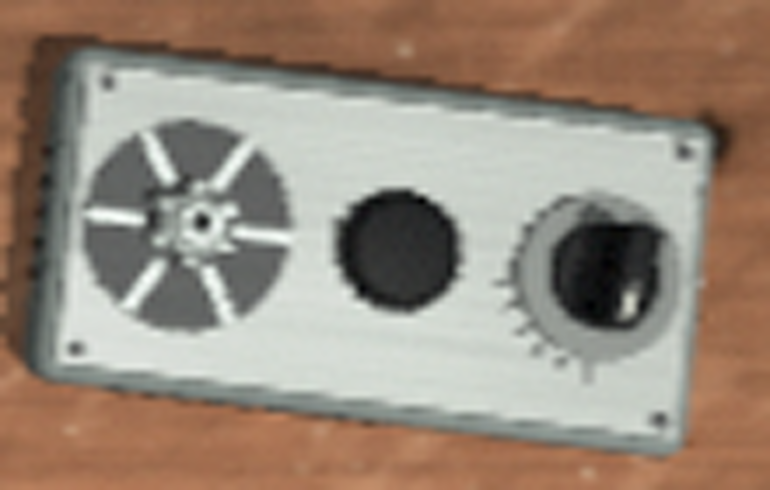

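View pics/bk_top.png

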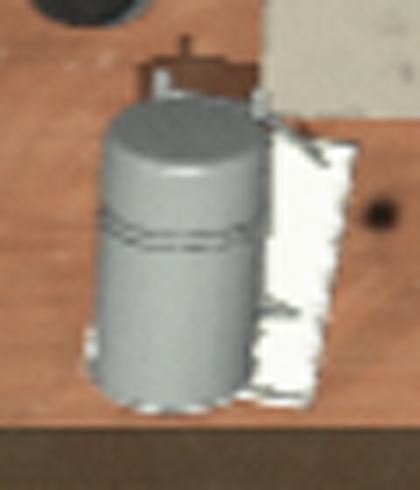

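View pics/bk_side.png

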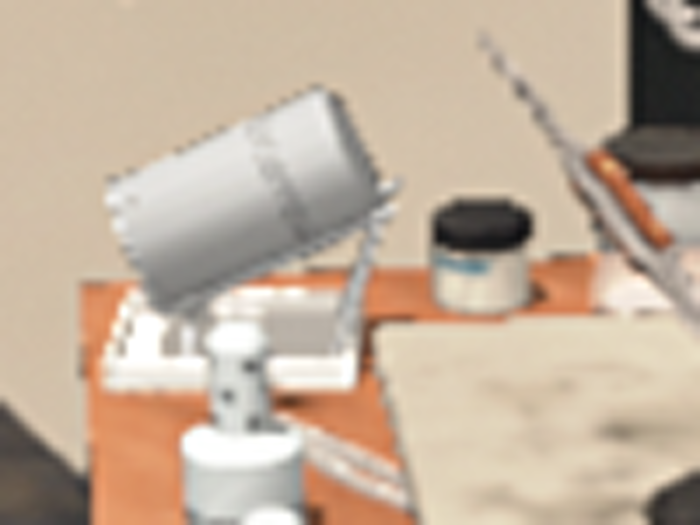

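The crop confirms the tall, perforated tube is the back one, with the short one in front. Now the outlet and dial.

```bash
cat > m3.py <<'E'
from h import *
from scipy.optimize import least_squares
np.set_printoptions(precision=4,suppress=True)
C={n:shot(n) for n in('side','top')}
W={n:pts(C[n])[0] for n in C}
def ray(c,u,v,z):
    K=c['K'];T=c['cam_to_world'];d=T[:3,:3]@np.array([(u-K[0,2])/K[0,0],(v-K[1,2])/K[1,1],1]);o=T[:3,3];return o+d*(z-o[2])/d[2]
c=C['top']
print('ring',ray(c,295+188/7-.5,170+225/7-.5,.062),'nose',ray(c,295+202/7-.5,170+222/7-.5,.093),'cap',ray(c,295+399/7-.5,170+250/7-.5,.076))
for n in C:
    P=W[n]
    m=(abs(P[:,0]-.558)<.03)&(abs(P[:,1]+.21)<.03)
    Q=P[m&(P[:,2]>.068)&(P[:,2]<.1)];print('nose',n,len(Q),Q.mean(0),Q.min(0),Q.max(0))
    Q=P[m&(P[:,2]>.083)&(P[:,2]<.1)];print('nosetop',n,len(Q),Q.mean(0),Q.min(0),Q.max(0))
    Q=P[(abs(P[:,0]-.55)<.045)&(abs(P[:,1]+.295)<.035)&(P[:,2]>.071)&(P[:,2]<.08)]
    print('cap',n,len(Q),(Q.min(0)+Q.max(0))/2,Q.max(0)-Q.min(0))
    Q=P[(abs(P[:,0]-.542)<.04)&(abs(P[:,1]+.38)<.04)&(P[:,2]>.101)&(P[:,2]<.112)]
    r=cv2.minAreaRect((Q[:,:2]*1000).astype(np.float32));print('dialbar',n,len(Q),r,np.median(Q[:,2]))
cv2.imwrite('pics/dial_side.png',cv2.resize(C['side']['frame'][210:310,215:300],None,fx=6,fy=6,interpolation=2))
# deck corners in top image
E
python3 m3.py
```

```text
ring [ 0.5637 -0.218   0.062 ] nose [ 0.5639 -0.2175  0.093 ] cap [ 0.5531 -0.2999  0.076 ]
nose side 171 [ 0.5607 -0.2254  0.081 ] [ 0.545  -0.2352  0.068 ] [ 0.5791 -0.2113  0.0944]
nosetop side 69 [ 0.5611 -0.2234  0.0889] [ 0.5462 -0.2331  0.0831] [ 0.5764 -0.2113  0.0944]
cap side 172 [ 0.5515 -0.3029  0.0744] [0.0461 0.0418 0.0066]
dialbar side 124 ((541.3436889648438, -385.0395202636719), (16.41835594177246, 41.43478775024414), 71.88720703125) 0.10561961344087711
nose top 103 [ 0.5623 -0.2131  0.0844] [ 0.5342 -0.2355  0.0682] [ 0.5794 -0.1815  0.096 ]
nosetop top 63 [ 0.5633 -0.2145  0.0898] [ 0.5535 -0.2295  0.0839] [ 0.5759 -0.2037  0.096 ]
cap top 210 [ 0.5524 -0.3005  0.0755] [0.0424 0.0431 0.0088]
dialbar top 79 ((542.5150756835938, -382.11248779296875), (13.572047233581543, 41.52531433105469), 71.74837493896484) 0.10593987088407986
```

View pics/dial_side.png

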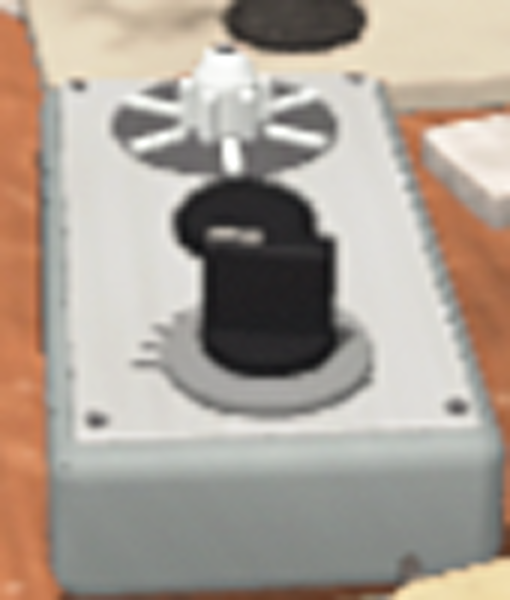

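```bash
cat > plan.py <<'E'
# plan a straight move: world TCP target + tool rotation; prints rounded rows
from h import *
from scipy.spatial.transform import Rotation as R, Slerp
def down(yaw):  # tool z down, tool y (jaw dir) at world azimuth yaw
    y=np.array([np.cos(yaw),np.sin(yaw),0]);z=np.array([0,0,-1.]);x=np.cross(y,z)
    return R.from_matrix(np.stack([x,y,z],1))
def rows(p,Rt,n,p0=None,R0=None,dec=(1,3)):
    if p0 is None:
        o=bot.get_obs();p0=o['eef_pos'];R0=R.from_quat(o['tool_rot'])
    S=Slerp([0,1],R.concatenate([R0,Rt]));c,Rc=np.array(p0,float),R0;out=[]
    for i in range(1,n+1):
        pt=p0+(np.array(p)-p0)*i/n;Rn=S(i/n)
        s=np.round(Rc.inv().apply(pt-c)*1000,dec[0]);w=np.round((Rc.inv()*Rn).as_rotvec(),dec[1])
        out+=list(s)+list(w);c=c+Rc.apply(s/1000);Rc=Rc*R.from_rotvec(w)
    print('[',', '.join('%g'%(v+0.) for v in out),']','end',np.round(c,4))
    return c,Rc
E
python3 - <<'E'
from plan import *
c,r=rows([.4497,.0337,.16],down(0.075),8)
E
```

```text
[ -49.4, -35.3, 10.3, 0, 0, 0.134, -53.7, -28.5, 10.3, 0, 0, 0.133, -57, -21, 10.3, 0, 0, 0.134, -59.2, -13.3, 10.3, 0, 0, 0.133, -60.6, -5.3, 10.2, 0, 0, 0.134, -60.6, 2.8, 10.3, 0, 0, 0.133, -59.8, 10.9, 10.3, 0, 0, 0.134, -57.8, 18.8, 10.3, 0, 0, 0.133 ] end [0.4497 0.0337 0.16  ]
```

>>> play_rows(
  plan=[-49, -35, 10, 0, 0, 0.134, -54, -28, 10, 0, 0, 0.133, -57, -21, 10, 0, 0, 0.134, -59, -13, 10, 0, 0, 0.133, -60, -5, 10, 0, 0, 0.134, -60, 3, 10, 0, 0, 0.133, -60, 11, 10, 0, 0, 0.134, -58, 19, 10, 0, 0, 0.133, 0, 0, 0, 0, 0, 0],
  hand=80,
)

```text
clock: 2.62
eef_pos: [0.4516, 0.0321, 0.1616]
tool_rot: [0.683, 0.73, -0.0, 0.0]
ft_force: [0.2, 0.9, 0.5]
grip_width: 0.0684
```

```bash
python3 - <<'E'
from plan import *
print(bot.get_obs())
c,r=rows([.4497,.0337,.062],down(0.075),3)
E
```

```text
{'clock': 2.625, 'joint_pos': array([ 7.14292210e-02,  2.02922269e-01, -2.62042380e-01,  1.10617160e+00,
       -6.60987281e-04,  1.57491869e+00]), 'joint_vel': array([ 0.08039257, -0.03004669, -0.02581072,  0.03144645,  0.03288256,
       -0.00047675]), 'tau': array([-1.45312384e+00, -3.28870082e+01,  2.37578434e+01, -3.58642694e-01,
       -2.68501556e-01,  7.74091284e-03]), 'eef_pos': array([0.45157653, 0.0321169 , 0.16162885]), 'tool_rot': array([ 6.82914237e-01,  7.30498465e-01, -3.49333803e-04,  1.26798887e-04]), 'ft_force': array([0.18733416, 0.86783098, 0.47399568]), 'ft_torque': array([0.02114887, 0.04741733, 0.02126324]), 'grip_width': 0.06840260743644802}
[ 0.6, -0.6, 33.2, 0, 0, -0.003, 0.6, -0.6, 33.2, 0, 0, -0.002, 0.6, -0.5, 33.2, 0, 0.001, -0.003 ] end [0.4497 0.0337 0.062 ]
```

>>> play_rows(
  plan=[1, -1, 33, 0, 0, 0, 0.5, -0.5, 33, 0, 0, 0, 0, 0, 33, 0, 0, 0, 0, 0, 0, 0, 0, 0, 0, 0, 0, 0, 0, 0],
)

```text
clock: 3.25
eef_pos: [0.4493, 0.0378, 0.0644]
tool_rot: [0.68, 0.734, 0.001, 0.0]
ft_force: [0.1, -1.0, 0.7]
grip_width: 0.0684
```

```bash
python3 - <<'E'
from plan import *
o=bot.get_obs();print(o['eef_pos'],o['ft_force'])
c=shot('side');cv2.imwrite('pics/g1.png',cv2.resize(c['frame'][150:245,150:245],None,fx=6,fy=6,interpolation=2))
E
```

```text
[0.44926249 0.03779651 0.06440078] [ 0.11574941 -0.97672887  0.70349532]
```

View pics/g1.png

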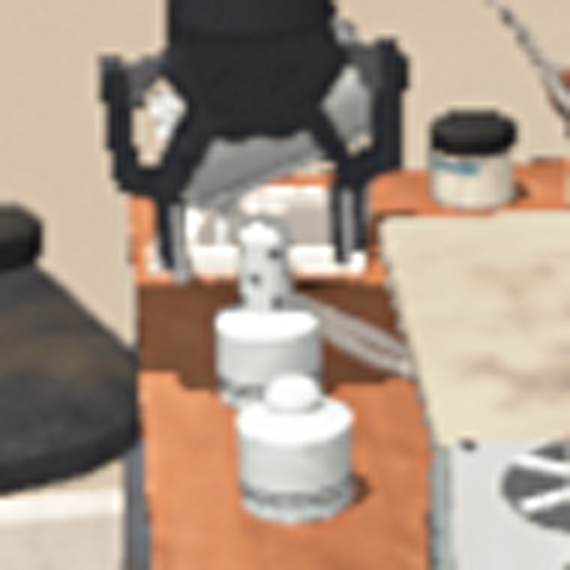

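>>> play_rows(
  plan=[-4, 0, 2, 0, 0, 0, 0, 0, 0, 0, 0, 0],
)

```text
clock: 3.55
eef_pos: [0.4495, 0.0329, 0.062]
tool_rot: [0.68, 0.733, 0.001, 0.001]
ft_force: [-0.3, 0.1, -0.9]
grip_width: 0.0685
```

>>> play_rows(
  plan=[0, 0, 0, 0, 0, 0, 0, 0, 0, 0, 0, 0, 0, 0, 0, 0, 0, 0, 0, 0, 0, 0, 0, 0, 0, 0, 0, 0, 0, 0, 0, 0, 0, 0, 0, 0],
  hand=0,
)

```text
clock: 4.3
eef_pos: [0.4491, 0.0331, 0.0614]
tool_rot: [0.68, 0.733, 0.0, 0.0]
ft_force: [0.7, -0.6, 2.3]
grip_width: 0.0226
```

```bash
python3 - <<'E'
from plan import *
o=bot.get_obs();print(o['eef_pos'],o['ft_force'],o['joint_pos'])
rows([.563,-.217,.225],down(-0.37),8)
rows([.4497,.0337,.225],down(0.075),3)
E
```

```text
[0.44908954 0.03308504 0.06142155] [ 0.68073556 -0.60635122  2.34515726] [ 7.35774410e-02  3.14718067e-01 -4.13256750e-01  8.42582321e-01
 -5.99344773e-05  1.56931417e+00]
[ -32.2, 11.9, -20.4, 0, 0, 0.056, -31.6, 13.6, -20.5, 0, 0, 0.055, -30.7, 15.4, -20.4, 0, 0, 0.056, -29.8, 17, -20.5, 0, 0, 0.056, -28.8, 18.7, -20.4, 0, 0, 0.055, -27.8, 20.3, -20.5, 0, 0, 0.056, -26.6, 21.7, -20.4, 0, 0, 0.055, -25.3, 23.2, -20.4, 0, 0, 0.056 ] end [ 0.563 -0.217  0.225]
[ 0.2, 0.2, -54.5, 0, 0, 0, 0.2, 0.3, -54.6, 0, 0, 0, 0.2, 0.2, -54.5, 0, 0, 0 ] end [0.4497 0.0337 0.225 ]
```

```bash
python3 - <<'E'
from plan import *
o=bot.get_obs()
rows([.563,-.217,.175],down(-0.37),8,p0=np.array([.4491,.0331,.175]),R0=R.from_quat(o['tool_rot']))
E
```

```text
[ -32.2, 11.9, 0, 0, 0, 0.056, -31.6, 13.6, 0, 0, 0, 0.055, -30.7, 15.3, 0, 0, 0, 0.056, -29.8, 17.1, 0, 0, 0, 0.056, -28.8, 18.7, 0, 0, 0, 0.055, -27.8, 20.2, 0, 0, 0, 0.056, -26.6, 21.8, 0, 0, 0, 0.055, -25.3, 23.2, 0, 0, 0, 0.056 ] end [ 0.563 -0.217  0.175]
```

>>> play_rows(
  plan=[0, 0, -30, 0, 0, 0, 0, 0, -42, 0, 0, 0, 0, 0, -42, 0, 0, 0, 0, 0, 0, 0, 0, 0],
)

```text
clock: 4.8
eef_pos: [0.4513, 0.0333, 0.1782]
tool_rot: [0.68, 0.733, 0.003, 0.002]
ft_force: [0.1, -0.3, -2.4]
grip_width: 0.0228
```

>>> play_rows(
  plan=[-32, 12, 0, 0, 0, 0.056, -32, 14, 0, 0, 0, 0.056, -31, 15, 0, 0, 0, 0.056, -30, 17, 0, 0, 0, 0.056, -29, 19, 0, 0, 0, 0.056, -28, 20, 0, 0, 0, 0.056, -26, 22, 0, 0, 0, 0.056, -25, 23, 0, 0, 0, 0.056, 0, 0, 0, 0, 0, 0, 0, 0, 0, 0, 0, 0],
)

```text
clock: 6.05
eef_pos: [0.5618, -0.2168, 0.1734]
tool_rot: [0.826, 0.564, -0.001, -0.002]
ft_force: [-0.2, 0.1, -1.3]
grip_width: 0.0225
```

```bash
cat > m4.py <<'E'
from plan import *
from scipy.optimize import least_squares
import sys
np.set_printoptions(precision=4,suppress=True)
o=bot.get_obs();e=o['eef_pos'];print(e,o['ft_force'],R.from_quat(o['tool_rot']).as_matrix()[:,2],R.from_quat(o['tool_rot']).as_matrix()[:,1])
zb=e[2]-.0614
for n in('side','top'):
    c=shot(n);P=pts(c)[0]
    cv2.imwrite(f'pics/{sys.argv[1]}_{n}.png',cv2.resize(c['frame'][190:300,200:300] if n=='side' else c['frame'][140:250,270:400],None,fx=5,fy=5,interpolation=2))
    Q=P[(np.hypot(P[:,0]-e[0],P[:,1]-e[1])<.035)&(P[:,2]>zb+.004)&(P[:,2]<zb+.037)]
    f=least_squares(lambda p:np.hypot(Q[:,0]-p[0],Q[:,1]-p[1])-.024,e[:2],loss='soft_l1',f_scale=.001);print('foot',n,len(Q),f.x,np.std(f.fun))
    Q=P[(np.hypot(P[:,0]-.563,P[:,1]+.217)<.02)&(P[:,2]>.083)&(P[:,2]<.096)]
    if len(Q): print('nose',n,len(Q),Q.mean(0),(Q.min(0)+Q.max(0))/2)
E
python3 m4.py o1
```

```text
[ 0.5618 -0.2168  0.1734] [-0.1502  0.0821 -1.3405] [-0.0034  0.0017 -1.    ] [ 0.9313 -0.3643 -0.0038]
foot side 301 [ 0.5612 -0.2171] 0.0011376633586008518
nose side 69 [ 0.5613 -0.2234  0.0888] [ 0.5634 -0.223   0.0889]
foot top 44 [ 0.562  -0.2156] 0.00032967380585291304
```

View pics/o1_side.png

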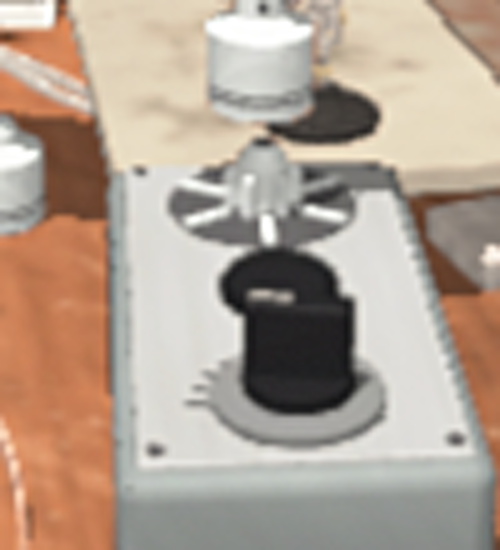

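View pics/o1_top.png

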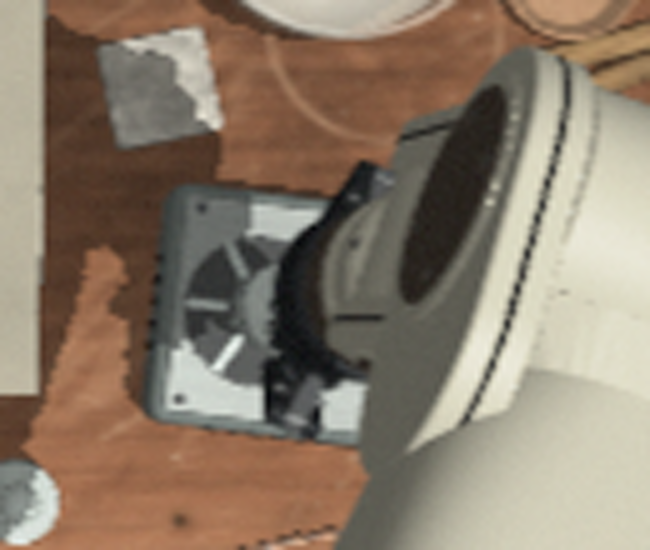

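>>> play_rows(
  plan=[0.3, 1.3, 12, 0, 0, 0, 0, 0, 10, 0, 0, 0, 0, 0, 4, 0, 0, 0, 0, 0, 4, 0, 0, 0, 0, 0, 0, 0, 0, 0],
)

```text
clock: 6.78
eef_pos: [0.5641, -0.2175, 0.145]
tool_rot: [0.826, 0.564, -0.0, -0.0]
ft_force: [-0.2, -0.2, -1.2]
grip_width: 0.0227
```

```bash
python3 m4.py o2
```

```text
[ 0.5641 -0.2175  0.145 ] [-0.1703 -0.2033 -1.162 ] [-0.0005  0.0001 -1.    ] [ 0.9312 -0.3644 -0.0005]
foot side 290 [ 0.5636 -0.2178] 0.0011924143926536762
foot top 38 [ 0.5645 -0.2168] 0.0002554972054827507
```

View pics/o2_side.png

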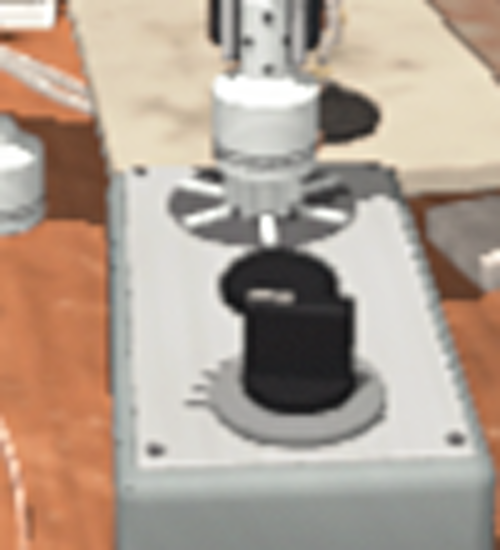

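>>> play_rows(
  plan=[0, 0, 3, 0, 0, 0, 0, 0, 2, 0, 0, 0, 0, 0, 1, 0, 0, 0, 0, 0, 0, 0, 0, 0],
)

```text
clock: 7.38
eef_pos: [0.5647, -0.2177, 0.1415]
tool_rot: [0.826, 0.564, 0.001, 0.001]
ft_force: [-2.1, -0.1, 7.7]
grip_width: 0.0223
```

>>> play_rows(
  plan=[0, 0, 0, 0, 0, 0.05, 0, 0, 0, 0, 0, 0.05, 0, 0, 0, 0, 0, 0.05, 0, 0, 0, 0, 0, 0.05, 0, 0, 0, 0, 0, 0.05],
)

```text
clock: 8.0
eef_pos: [0.5641, -0.2187, 0.1413]
tool_rot: [0.89, 0.455, -0.0, 0.002]
ft_force: [-2.5, -2.1, 7.3]
grip_width: 0.0227
```

>>> play_rows(
  plan=[0, 0, 0, 0, 0, 0.05, 0, 0, 0, 0, 0, 0.05, 0, 0, 0, 0, 0, 0.05, 0, 0, 0, 0, 0, 0.05, 0, 0, 0, 0, 0, 0.05],
)

```text
clock: 8.62
eef_pos: [0.5642, -0.2175, 0.1393]
tool_rot: [0.94, 0.341, 0.0, 0.0]
ft_force: [-0.2, -0.7, -2.2]
grip_width: 0.0228
```

Meshed. Pushing on down.

>>> play_rows(
  plan=[0, 0, 3, 0, 0, 0, 0, 0, 2, 0, 0, 0, 0, 0, 0, 0, 0, 0],
)

```text
clock: 9.0
eef_pos: [0.564, -0.2174, 0.1339]
tool_rot: [0.94, 0.342, -0.0, -0.0]
ft_force: [-0.4, 0.1, -1.1]
grip_width: 0.0227
```

>>> play_rows(
  plan=[0, 0, 3, 0, 0, 0, 0, 0, 3, 0, 0, 0, 0, 0, 2, 0, 0, 0, 0, 0, 1, 0, 0, 0, 0, 0, 0, 0, 0, 0],
)

```text
clock: 9.62
eef_pos: [0.5642, -0.2175, 0.1264]
tool_rot: [0.94, 0.342, 0.0, 0.0]
ft_force: [-2.4, 0.2, 4.9]
grip_width: 0.0227
```

>>> play_rows(
  plan=[0, 0, -1, 0, 0, 0, 0, 0, 0, 0, 0, 0, 0, 0, 0, 0, 0, 0, 0, 0, 0, 0, 0, 0],
  hand=60,
)

```text
clock: 10.12
eef_pos: [0.5642, -0.2176, 0.1261]
tool_rot: [0.94, 0.342, -0.0, -0.0]
ft_force: [-0.4, -0.4, -0.1]
grip_width: 0.051
```

>>> play_rows(
  plan=[0, 0, -30, 0, 0, 0, 0, 0, -45, 0, 0, 0, 0, 0, -45, 0, 0, 0, 0, 0, -30, 0, 0, 0, 0, 0, 0, 0, 0, 0],
)

```text
clock: 10.75
eef_pos: [0.5657, -0.2181, 0.2795]
tool_rot: [0.94, 0.342, 0.002, 0.002]
ft_force: [0.1, 0.3, -0.7]
grip_width: 0.0509
```

```bash
cat > m5.py <<'E'
from plan import *
from scipy.optimize import least_squares
np.set_printoptions(precision=4,suppress=True)
o=bot.get_obs();print(o['eef_pos'],o['joint_pos'],o['ft_force'])
for n in('side','top'):
    c=shot(n);P=pts(c)[0]
    cv2.imwrite(f'pics/t_{n}.png',cv2.resize(c['frame'][190:300,200:300] if n=='side' else c['frame'][140:250,270:400],None,fx=5,fy=5,interpolation=2))
    for lo,hi,r in((.07,.10,.024),(.12,.147,.012)):
        Q=P[(np.hypot(P[:,0]-.564,P[:,1]+.2175)<.03)&(P[:,2]>lo)&(P[:,2]<hi)]
        if len(Q)<5: continue
        f=least_squares(lambda p:np.hypot(Q[:,0]-p[0],Q[:,1]-p[1])-r,[.564,-.2175],loss='soft_l1',f_scale=.001);print(n,r,len(Q),f.x,np.std(f.fun))
    Q=P[(np.hypot(P[:,0]-.564,P[:,1]+.2175)<.011)&(P[:,2]>.14)&(P[:,2]<.17)];print('top',np.median(Q,0),len(Q))
E
python3 m5.py
```

```text
[ 0.5657 -0.2181  0.2795] [-0.368   0.4451  0.3926  1.5117 -0.      2.0758] [ 0.0827  0.3364 -0.7188]
side 0.024 258 [ 0.5634 -0.2181] 0.0011854452957820352
side 0.012 117 [ 0.5633 -0.2181] 0.0010450636860443274
top [ 0.563  -0.2224  0.1516] 30
top 0.024 30 [ 0.5643 -0.2169] 0.00023171948677054097
top 0.012 24 [ 0.564 -0.217] 0.0006266346379957499
top [ 0.5675 -0.2148  0.1523] 34
```

View pics/t_side.png

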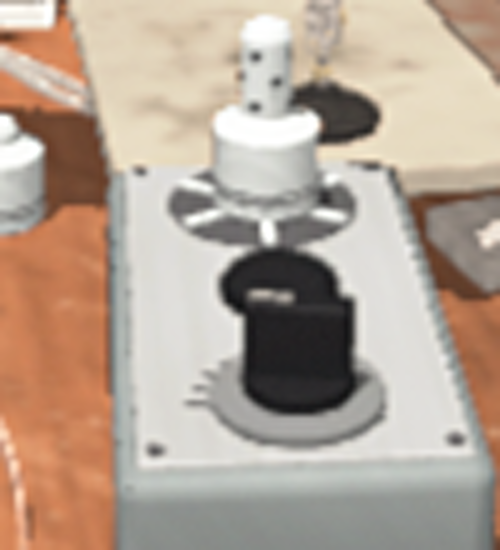

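```bash
python3 - <<'E'
from plan import *
rows([.495,.2326,.24],down(1.419),14,dec=(0,2))
E
```

```text
[ 17, -28, 3, 0, 0, -0.16, 21, -25, 2, 0, 0, -0.17, 25, -20, 3, 0, 0, -0.16, 28, -17, 2, 0, 0, -0.16, 30, -12, 3, 0, 0, -0.17, 32, -7, 2, 0, 0, -0.16, 32, -1, 3, 0, 0, -0.17, 33, 4, 2, 0, 0, -0.16, 31, 9, 3, 0, 0, -0.16, 29, 14, 3, 0, 0, -0.17, 27, 19, 2, 0, 0, -0.16, 23, 23, 3, 0, 0, -0.16, 19, 26, 2, 0, 0, -0.17, 15, 29, 3, 0, 0, -0.16 ] end [0.4951 0.2326 0.2397]
```

>>> play_rows(
  plan=[17, -28, 3, 0, 0, -0.16, 21, -25, 2, 0, 0, -0.17, 25, -20, 3, 0, 0, -0.16, 28, -17, 2, 0, 0, -0.16, 30, -12, 3, 0, 0, -0.17, 32, -7, 2, 0, 0, -0.16, 32, -1, 3, 0, 0, -0.17, 33, 4, 2, 0, 0, -0.16, 31, 9, 3, 0, 0, -0.16, 29, 14, 3, 0, 0, -0.17, 27, 19, 2, 0, 0, -0.16, 23, 23, 3, 0, 0, -0.16, 19, 26, 2, 0, 0, -0.17, 15, 29, 3, 0, 0, -0.16, 0, 0, 0, 0, 0, 0, 0, 0, 0, 0, 0, 0],
  hand=100,
)

```text
clock: 12.85
eef_pos: [0.4945, 0.232, 0.2388]
tool_rot: [0.077, 0.997, -0.001, -0.001]
ft_force: [0.2, -0.4, -0.8]
grip_width: 0.0854
```

```bash
python3 - <<'E'
from plan import *
np.set_printoptions(precision=4,suppress=True)
o=bot.get_obs();print(o['eef_pos'],o['joint_pos'],o['grip_width'])
rows([.495,.2326,.15],down(1.419),3)
E
```

```text
[0.4945 0.232  0.2388] [ 0.4389  0.3366  0.127   1.3643 -0.0004  0.5935] 0.08540576476071841
[ -0.2, 0.3, 29.6, -0.001, -0.001, -0.001, -0.2, 0.3, 29.6, 0, -0.001, -0.001, -0.1, 0.2, 29.6, -0.001, 0, -0.001 ] end [0.495  0.2326 0.15  ]
```

>>> play_rows(
  plan=[0, 0, 30, 0, 0, 0, 0, 0, 30, 0, 0, 0, 0, 0, 30, 0, 0, 0, 0, 0, 20, 0, 0, 0, 0, 0, 0, 0, 0, 0, 0, 0, 0, 0, 0, 0],
)

```text
clock: 13.6
eef_pos: [0.4959, 0.2321, 0.131]
tool_rot: [0.078, 0.997, 0.0, 0.0]
ft_force: [0.7, -0.8, 0.2]
grip_width: 0.0852
```

```bash
cat > v.py <<'E'
from plan import *
import sys
c=shot('side');a=c['frame'][120:240,150:290]
t=shot('top');b=t['frame'][170:290,120:260]
cv2.imwrite('pics/'+sys.argv[1],np.hstack([cv2.resize(x,None,fx=2.8,fy=2.8,interpolation=2) for x in(a,b)]))
np.set_printoptions(precision=4,suppress=True)
o=bot.get_obs();print(o['eef_pos'],o['joint_pos'],o['ft_force'],o['grip_width'])
E
python3 v.py b1.png
```

```text
[0.4962 0.2326 0.1316] [ 0.4384  0.4038 -0.0625  1.1021 -0.0001  0.593 ] [0.1253 0.3916 0.8736] 0.08546470578531475
```

View pics/b1.png

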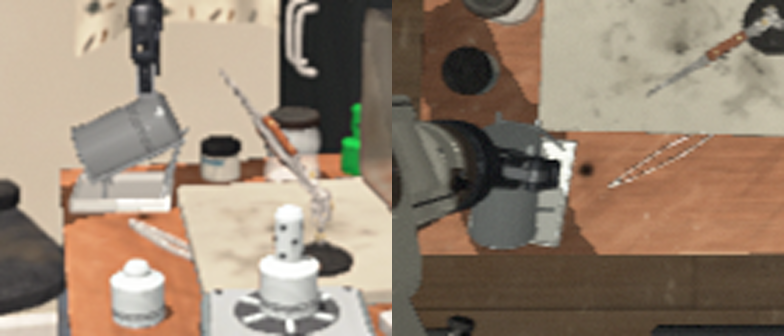

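>>> play_rows(
  plan=[0, 0, 18, 0, 0, 0, 0, 0, 18, 0, 0, 0, 0, 0, 18, 0, 0, 0, 0, 0, 0, 0, 0, 0],
)

```text
clock: 14.2
eef_pos: [0.4947, 0.2323, 0.0759]
tool_rot: [0.077, 0.997, -0.0, -0.001]
ft_force: [-0.0, 0.4, -0.5]
grip_width: 0.0853
```

```bash
python3 v.py b2.png
```

```text
[0.4959 0.2328 0.0773] [ 0.439   0.4579 -0.1346  0.9768 -0.      0.5928] [-0.1068  0.6062 -0.226 ] 0.08551953428947545
```

View pics/b2.png

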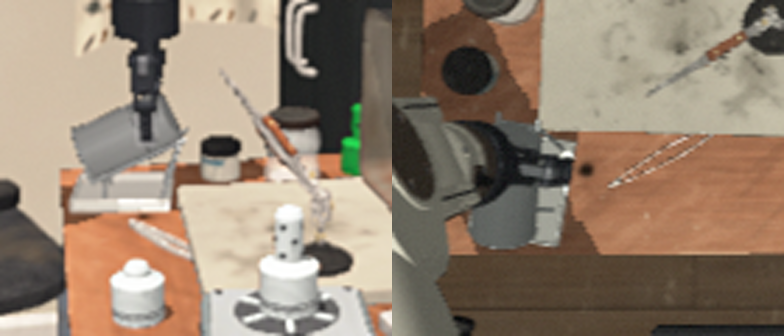

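Fingers straddle the beaker near its bottom end with no contact force. Closing.

>>> play_rows(
  plan=[0, 0, 0, 0, 0, 0, 0, 0, 0, 0, 0, 0, 0, 0, 0, 0, 0, 0, 0, 0, 0, 0, 0, 0, 0, 0, 0, 0, 0, 0],
  hand=0,
)

```text
clock: 14.92
eef_pos: [0.4958, 0.2313, 0.0779]
tool_rot: [0.077, 0.997, -0.001, 0.001]
ft_force: [-1.1, -3.7, 5.6]
grip_width: 0.0625
```

>>> play_rows(
  plan=[0, 0, -5, 0, 0, 0, 0, 0, -10, 0, 0, 0, 0, 0, -15, 0, 0, 0, 0, 0, -20, 0, 0, 0, 0, 0, 0, 0, 0, 0],
)

```text
clock: 15.55
eef_pos: [0.4969, 0.2335, 0.1288]
tool_rot: [0.077, 0.997, 0.001, 0.002]
ft_force: [-0.0, 0.4, -2.2]
grip_width: 0.0631
```

```bash
python3 v.py b3.png
```

```text
[0.4954 0.2327 0.1266] [ 0.4392  0.4082 -0.07    1.0919  0.0001  0.5928] [-0.7685  0.3966 -2.3116] 0.06314652621992518
```

View pics/b3.png

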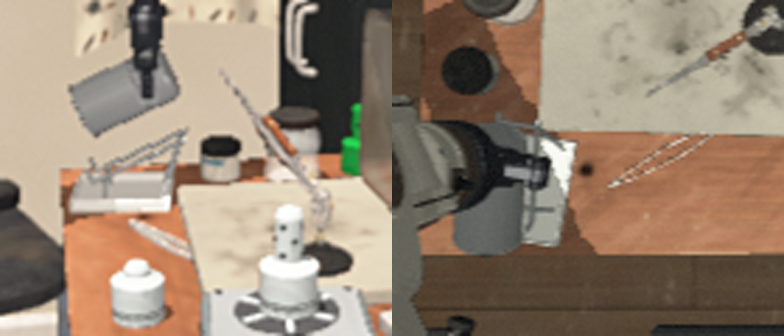

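>>> play_rows(
  plan=[0, 0, -35, 0, 0, 0, 0, 0, -40, 0, 0, 0, 0, 0, -40, 0, 0, 0, 0, 0, -40, 0, 0, 0, 0, 0, -30, 0, 0, 0, 0, 0, 0, 0, 0, 0],
)

```text
clock: 16.4
eef_pos: [0.4962, 0.2331, 0.313]
tool_rot: [0.077, 0.997, 0.001, 0.002]
ft_force: [-0.0, 0.8, -2.5]
grip_width: 0.063
```

```bash
python3 - <<'E'
from plan import *
np.set_printoptions(precision=4,suppress=True)
o=bot.get_obs();print(o['eef_pos'],o['joint_pos'],o['grip_width'])
a=np.arctan2(-.1,.44)
c,r=rows([.44,-.1,.33],down(a+np.pi/2),10,dec=(0,3))
E
python3 v.py b4.png
```

```text
[0.4962 0.2331 0.313 ] [0.4391 0.3198 0.2941 1.541  0.     0.5928] 0.06301267003253133
[ 0, -34, -2, 0, 0, 0.007, 1, -34, -2, 0, 0.001, 0.007, 0, -33, -1, 0.001, 0, 0.007, -1, -34, -2, 0, 0, 0.007, 0, -34, -2, 0, 0.001, 0.007, -1, -34, -2, 0, 0, 0.007, -1, -33, -1, 0.001, 0, 0.007, -1, -34, -2, 0, 0.001, 0.007, -1, -34, -2, 0, 0, 0.007, -2, -34, -1, 0, 0, 0.007 ] end [ 0.4398 -0.1003  0.3295]
[0.4949 0.2324 0.3098] [0.4391 0.3219 0.2889 1.5398 0.     0.5928] [-0.0173 -1.446  -1.3283] 0.06299675739302396
```

View pics/b4.png

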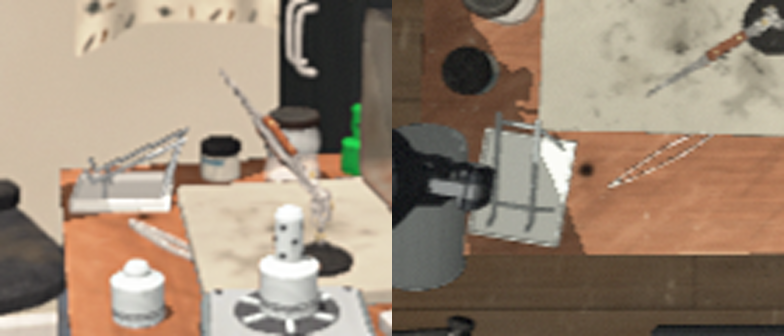

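>>> play_rows(
  plan=[0, -34, -2, 0, 0, 0.007, 0, -34, -2, 0, 0, 0.007, 0, -34, -2, 0, 0, 0.007, 0, -34, -2, 0, 0, 0.007, 0, -34, -2, 0, 0, 0.007, -1, -34, -2, 0, 0, 0.007, -1, -34, -1, 0, 0, 0.007, -1, -34, -1, 0, 0, 0.007, -1, -33, -1, 0, 0, 0.007, -1, -33, -1, 0, 0, 0.007, 0, 0, 0, 0, 0, 0],
)

```text
clock: 17.88
eef_pos: [0.4367, -0.102, 0.3252]
tool_rot: [0.113, 0.994, 0.0, -0.002]
ft_force: [0.2, 0.7, -0.9]
grip_width: 0.0634
```

>>> play_rows(
  plan=[0, 0, 0, 0, -0.1, 0, 0, 0, 0, 0, -0.15, 0, 0, 0, 0, 0, -0.15, 0, 0, 0, 0, 0, -0.15, 0, 0, 0, 0, 0, -0.15, 0, 0, 0, 0, 0, -0.15, 0, 0, 0, 0, 0, -0.15, 0, 0, 0, 0, 0, -0.13, 0, 0, 0, 0, 0, 0, 0, 0, 0, 0, 0, 0, 0],
)

```text
clock: 19.12
eef_pos: [0.4387, -0.1003, 0.3283]
tool_rot: [0.094, 0.84, -0.059, 0.532]
ft_force: [0.3, 0.2, -0.6]
grip_width: 0.0628
```

```bash
cat > m6.py <<'E'
from plan import *
from scipy.optimize import least_squares
import sys
np.set_printoptions(precision=4,suppress=True)
o=bot.get_obs();e=o['eef_pos'];Rt=R.from_quat(o['tool_rot']);M=Rt.as_matrix();print('tcp',e,'z',M[:,2],'y',M[:,1],'q',o['joint_pos'],'f',o['ft_force'])
g0=e-.010*M[:,2]
C={}
out={}
for n in('side','top'):
    c=shot(n);C[n]=c;cv2.imwrite(f'pics/{sys.argv[1]}_{n}.png',c['frame'])
    rs=[r for r in bot.outline_of('beaker_mid',n)]
    m=np.zeros((384,512),bool)
    for r in rs[:3]: print(n,r['p'],r['point'],r['mask'].sum())
    P=pts(c,cv2.erode(rs[0]['mask'].astype(np.uint8),np.ones((3,3)))>0)[0] if rs else np.zeros((0,3))
    P=P[np.linalg.norm(P-g0,axis=1)<.13]
    out[n]=P;print(n,len(P),P.min(0) if len(P) else '',P.max(0) if len(P) else '')
def fit(P,zlo,zhi):
    Q=P[(P[:,2]>zlo)&(P[:,2]<zhi)]
    f=least_squares(lambda p:np.hypot(Q[:,0]-p[0]-p[2]*(Q[:,2]-g0[2]),Q[:,1]-p[1]-p[3]*(Q[:,2]-g0[2]))-.032,[g0[0],g0[1],0,0],loss='soft_l1',f_scale=.001)
    return f.x,np.std(f.fun),len(Q)
P=out['side']
if len(P)>30: print('fit side',fit(P,P[:,2].min()+.004,P[:,2].max()-.01),'g0',g0)
E
python3 m6.py c1; python3 -c "
import cv2;a=cv2.imread('pics/c1_side.png');cv2.imwrite('pics/c1s.png',cv2.resize(a[0:300,100:350],None,fx=2,fy=2))"
```

```text
tcp [ 0.4387 -0.1003  0.3283] z [ 0.8817 -0.1997 -0.4274] y [0.221  0.9753 0.0002] q [-0.2277 -0.5616 -1.0076 -0.0043  0.0046 -0.0019] f [ 0.2858  0.2126 -0.5638]
side 0.68 [119.2, 185.3] 1278
side 0.53 [169.8, 256.9] 316
side 1056 [ 0.3984 -0.1339  0.2514] [ 0.4582 -0.0955  0.3597]
top 0.94 [261.7, 286.2] 955
top 816 [ 0.4019 -0.1258  0.2717] [ 0.4619 -0.0665  0.3642]
fit side (array([ 0.4283, -0.0976,  0.0078, -0.0038]), np.float64(0.0013714931161270755), 876) g0 [ 0.4299 -0.0983  0.3326]
```

View pics/c1s.png

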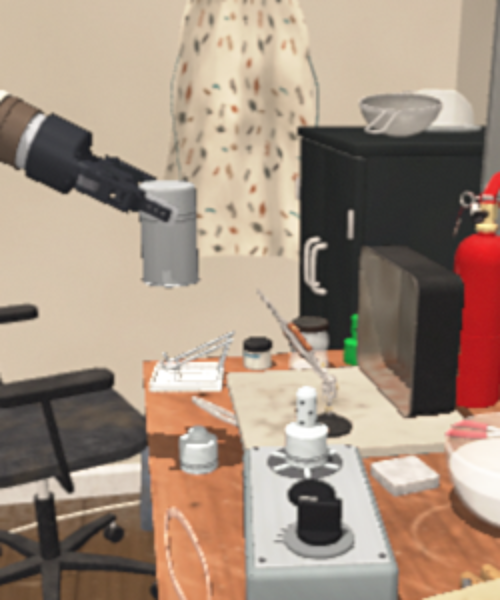

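```bash
python3 - <<'E'
from plan import *
o=bot.get_obs();R0=R.from_quat(o['tool_rot'])
c,r=rows([.5734,-.2220,.30],R.from_euler('z',-.14)*R0,6,dec=(0,3))
E
```

```text
[ -7, -15, 26, 0.021, 0, 0.01, -6, -14, 26, 0.021, 0, 0.01, -7, -13, 27, 0.021, 0, 0.01, -7, -13, 26, 0.022, 0, 0.01, -8, -12, 27, 0.021, 0, 0.01, -7, -12, 28, 0.021, 0, 0.009 ] end [ 0.5738 -0.2221  0.2999]
```

>>> play_rows(
  plan=[-7, -15, 26, 0.021, 0, 0.01, -6, -14, 26, 0.021, 0, 0.01, -7, -13, 27, 0.021, 0, 0.01, -7, -13, 26, 0.022, 0, 0.01, -8, -12, 27, 0.021, 0, 0.01, -7, -12, 28, 0.021, 0, 0.009, 0, 0, 0, 0, 0, 0, 0, 0, 0, 0, 0, 0, 0, 0, 0, 0, 0, 0],
)

```text
clock: 20.45
eef_pos: [0.572, -0.2216, 0.2973]
tool_rot: [0.152, 0.831, -0.097, 0.527]
ft_force: [0.2, -0.2, -2.5]
grip_width: 0.063
```

```bash
python3 m6.py c2; python3 -c "
import cv2;a=cv2.imread('pics/c2_side.png');cv2.imwrite('pics/c2s.png',cv2.resize(a[60:300,150:350],None,fx=2.4,fy=2.4))"
```

```text
tcp [ 0.572  -0.2216  0.2973] z [ 0.8453 -0.3219 -0.4265] y [ 0.3555  0.9347 -0.0008] q [-0.374  -0.0576 -0.8319 -0.3336  0.0092 -0.0052] f [ 0.2244 -0.2366 -2.5485]
side 0.78 [143.3, 254.9] 1481
side 1246 [ 0.5301 -0.2536  0.2199] [ 0.5886 -0.2051  0.3289]
top 0  
fit side (array([ 0.5619, -0.2175,  0.0033, -0.0057]), np.float64(0.001202405234738445), 1009) g0 [ 0.5635 -0.2184  0.3016]
```

View pics/c2s.png

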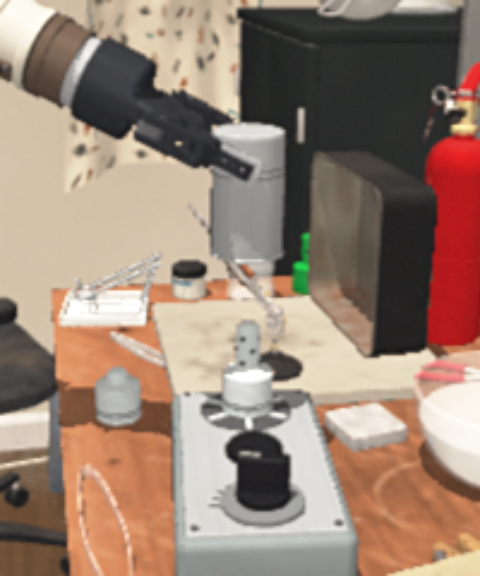

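>>> play_rows(
  plan=[17.4, 0, 10, 0, 0, 0, 18, 0, 8.5, 0, 0, 0, 18, 0, 8.5, 0, 0, 0, 0, 0, 0, 0, 0, 0, 0, 0, 0, 0, 0, 0],
)

```text
clock: 21.28
eef_pos: [0.5742, -0.2227, 0.2383]
tool_rot: [0.152, 0.83, -0.097, 0.527]
ft_force: [0.3, -0.7, -1.7]
grip_width: 0.0628
```

```bash
python3 m6.py c3; python3 -c "
import cv2;a=cv2.imread('pics/c3_side.png');cv2.imwrite('pics/c3s.png',cv2.resize(a[130:290,180:340],None,fx=3.6,fy=3.6))"
```

```text
tcp [ 0.5742 -0.2227  0.2383] z [ 0.8457 -0.3224 -0.4252] y [ 0.3558  0.9346 -0.0009] q [-0.3743  0.0872 -0.9188 -0.5668  0.0091 -0.0052] f [ 0.254  -0.6668 -1.7298]
side 0.64 [173.6, 253.9] 1411
side 1174 [ 0.532  -0.255   0.1611] [ 0.593 -0.205  0.27 ]
top 0.85 [198.9, 335.3] 679
top 564 [ 0.5358 -0.2449  0.2153] [ 0.5927 -0.1864  0.2742]
fit side (array([ 0.5641, -0.2185,  0.0035, -0.0054]), np.float64(0.0011941436088160312), 922) g0 [ 0.5657 -0.2194  0.2426]
```

View pics/c3s.png

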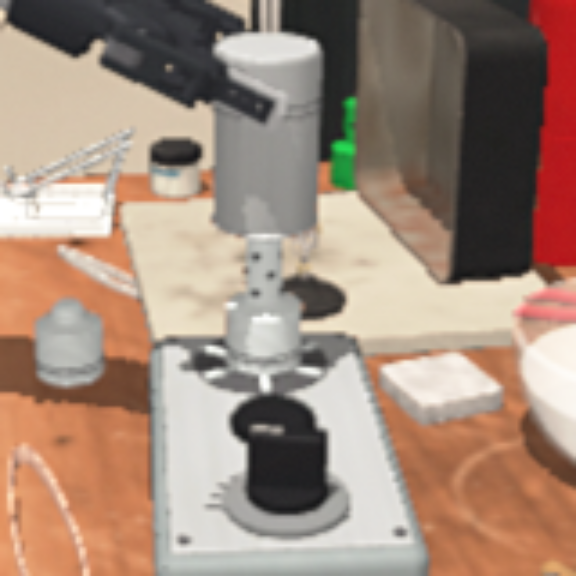

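>>> play_rows(
  plan=[15.1, 0, 7, 0, 0, 0, 15.1, 0, 7, 0, 0, 0, 15.1, 0, 7, 0, 0, 0, 0, 0, 0, 0, 0, 0],
)

```text
clock: 21.98
eef_pos: [0.5729, -0.2223, 0.186]
tool_rot: [0.153, 0.831, -0.097, 0.525]
ft_force: [-0.2, -1.3, -0.4]
grip_width: 0.0632
```

```bash
python3 m6.py c4
```

```text
tcp [ 0.5729 -0.2223  0.186 ] z [ 0.844  -0.3218 -0.429 ] y [ 0.3559  0.9345 -0.0008] q [-0.3745  0.2397 -0.9816 -0.7779  0.0093 -0.0052] f [-0.1823 -1.3052 -0.3543]
side 0.77 [192.3, 255.5] 1308
side 1079 [ 0.5315 -0.2533  0.1095] [ 0.5891 -0.2063  0.2179]
top 0.63 [198.3, 328.4] 591
top 485 [ 0.5339 -0.2443  0.148 ] [ 0.5915 -0.186   0.2238]
fit side (array([ 0.563 , -0.2184,  0.0088, -0.0118]), np.float64(0.0011590992545326849), 820) g0 [ 0.5645 -0.2191  0.1902]
```

>>> play_rows(
  plan=[12.6, 0, 6, 0, 0, 0, 12.6, 0, 6, 0, 0, 0, 9, 0, 4.3, 0, 0, 0, 0, 0, 0, 0, 0, 0, 0, 0, 0, 0, 0, 0],
)

```text
clock: 22.8
eef_pos: [0.574, -0.2227, 0.1505]
tool_rot: [0.152, 0.83, -0.097, 0.527]
ft_force: [-0.2, -0.4, -2.2]
grip_width: 0.0626
```

```bash
python3 m6.py c5; python3 -c "
import cv2;a=cv2.imread('pics/c5_side.png');cv2.imwrite('pics/c5s.png',cv2.resize(a[150:290,190:330],None,fx=4,fy=4))"
```

```text
tcp [ 0.574  -0.2227  0.1505] z [ 0.8458 -0.3224 -0.425 ] y [ 0.3558  0.9345 -0.0008] q [-0.3745  0.3687 -1.0133 -0.9431  0.0093 -0.0053] f [-0.171  -0.3599 -2.2082]
side 0.69 [207.2, 253.9] 1335
side 1105 [ 0.5321 -0.2537  0.0728] [ 0.59   -0.1923  0.1828]
top 0.61 [201.0, 325.7] 580
top 473 [ 0.534  -0.2447  0.1077] [ 0.5917 -0.1853  0.186 ]
fit side (array([ 0.5639, -0.2187,  0.0048, -0.0068]), np.float64(0.0011563818259020203), 811) g0 [ 0.5656 -0.2195  0.1548]
```

View pics/c5s.png

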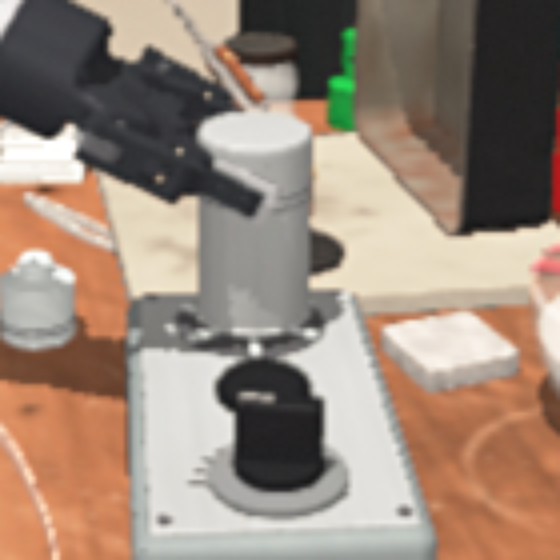

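>>> play_rows(
  plan=[2.7, 0, 1.3, 0, 0, 0, 1.8, 0, 0.9, 0, 0, 0, 0.9, 0, 0.4, 0, 0, 0, 0, 0, 0, 0, 0, 0],
)

```text
clock: 23.5
eef_pos: [0.5742, -0.2227, 0.1446]
tool_rot: [0.152, 0.83, -0.097, 0.528]
ft_force: [-2.6, 0.8, 4.9]
grip_width: 0.0628
```

>>> play_rows(
  plan=[0.9, 0, 0.4, 0, 0, 0, 0.9, 0, 0.4, 0, 0, 0, 0, 0, 0, 0, 0, 0],
)

```text
clock: 23.88
eef_pos: [0.5746, -0.2229, 0.1446]
tool_rot: [0.152, 0.829, -0.098, 0.529]
ft_force: [-7.1, 3.6, 11.2]
grip_width: 0.0631
```

>>> play_rows(
  plan=[-1.5, 0, -0.7, 0, 0, 0, 0, 0, 0, 0, 0, 0],
)

```text
clock: 24.12
eef_pos: [0.5745, -0.2228, 0.1445]
tool_rot: [0.152, 0.83, -0.097, 0.528]
ft_force: [-0.7, 0.6, 4.6]
grip_width: 0.0629
```

>>> play_rows(
  plan=[0, 0, 0, 0, 0, 0, 0, 0, 0, 0, 0, 0, 0, 0, 0, 0, 0, 0, 0, 0, 0, 0, 0, 0, 0, 0, 0, 0, 0, 0],
  hand=100,
)

```text
clock: 24.75
eef_pos: [0.5734, -0.2225, 0.1429]
tool_rot: [0.153, 0.831, -0.097, 0.526]
ft_force: [0.0, 0.5, -0.1]
grip_width: 0.0853
```

```bash
python3 m6.py c6; python3 -c "
import cv2;a=cv2.imread('pics/c6_side.png');cv2.imwrite('pics/c6s.png',cv2.resize(a[150:290,190:330],None,fx=4,fy=4))"
```

```text
tcp [ 0.5734 -0.2225  0.1429] z [ 0.8449 -0.3221 -0.427 ] y [ 0.3559  0.9345 -0.0008] q [-0.3746  0.3937 -1.0188 -0.9712  0.0093 -0.0053] f [ 0.046   0.4794 -0.102 ]
side 0.62 [209.7, 252.4] 1410
side 1192 [ 0.5321 -0.2539  0.0673] [ 0.5936 -0.1938  0.1768]
top 0.92 [199.8, 324.4] 629
top 0.42 [165.0, 160.3] 612
top 518 [ 0.5363 -0.2464  0.0945] [ 0.5921 -0.1846  0.1795]
fit side (array([ 0.5636, -0.2183, -0.0033, -0.0007]), np.float64(0.001145947119694163), 871) g0 [ 0.565  -0.2193  0.1471]
```

View pics/c6s.png

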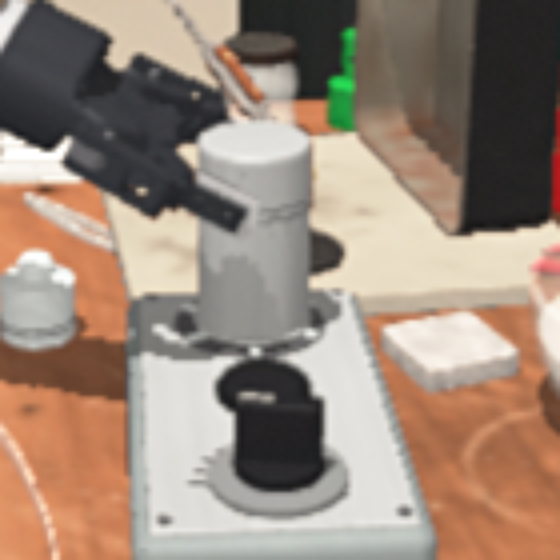

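>>> play_rows(
  plan=[-13.6, 0, -6.4, 0, 0, 0, -18.1, 0, -8.5, 0, 0, 0, -27.1, 0, -12.8, 0, 0, 0, -36.2, 0, -17.1, 0, 0, 0, -27, 0, -12.8, 0, 0, 0, 0, 0, 0, 0, 0, 0],
)

```text
clock: 25.7
eef_pos: [0.5747, -0.2229, 0.283]
tool_rot: [0.152, 0.829, -0.098, 0.53]
ft_force: [0.2, 0.1, 0.1]
grip_width: 0.0856
```

```bash
cat > m7.py <<'E'
from plan import *
from scipy.optimize import least_squares
np.set_printoptions(precision=4,suppress=True)
o=bot.get_obs();print(o['eef_pos'],o['joint_pos'],o['ft_force'])
for n in('side','top'):
    c=shot(n);P=pts(c)[0]
    Q=P[(np.hypot(P[:,0]-.564,P[:,1]+.2175)<.045)&(P[:,2]>.09)&(P[:,2]<.165)]
    f=least_squares(lambda p:np.hypot(Q[:,0]-p[0]-p[2]*(Q[:,2]-.12),Q[:,1]-p[1]-p[3]*(Q[:,2]-.12))-.032,[.564,-.2175,0,0],loss='soft_l1',f_scale=.001);print(n,'beaker',len(Q),f.x,np.std(f.fun))
    Q=P[(np.hypot(P[:,0]-.564,P[:,1]+.2175)<.022)&(P[:,2]>.16)&(P[:,2]<.19)];print('top',np.median(Q,0) if len(Q) else '',len(Q))
    Q=P[(abs(P[:,0]-.542)<.04)&(abs(P[:,1]+.38)<.04)&(P[:,2]>.101)&(P[:,2]<.112)]
    if len(Q)>10:print('dialbar',cv2.minAreaRect((Q[:,:2]*1000).astype(np.float32)))
    cv2.imwrite(f'pics/m7_{n}.png',c['frame'])
E
python3 m7.py; python3 - <<'E'
from plan import *
rows([.542,-.3825,.19],down(1.253),10,dec=(0,3))
E
```

```text
[ 0.5747 -0.2229  0.283 ] [-0.3743 -0.0177 -0.8567 -0.4064  0.009  -0.0052] [0.1684 0.0702 0.0661]
side beaker 905 [ 0.5638 -0.2183  0.0017  0.0011] 0.0011569440927846684
top [ 0.5642 -0.2172  0.1756] 103
dialbar ((540.921875, -386.5079650878906), (14.269905090332031, 41.07266616821289), 75.9682388305664)
top beaker 9 [ 0.5638 -0.2169 -0.0264  0.0088] 0.00017105464040665841
top [ 0.5641 -0.2179  0.1757] 237
dialbar ((542.506103515625, -381.9496154785156), (13.767817497253418, 41.56905746459961), 75.79877471923828)
[ 7, -16, 6, -0.003, 0.113, -0.004, 6, -16, 7, -0.002, 0.113, -0.004, 5, -16, 8, -0.003, 0.113, -0.004, 5, -16, 8, -0.003, 0.113, -0.004, 3, -16, 8, -0.002, 0.113, -0.004, 3, -16, 9, -0.003, 0.113, -0.004, 2, -17, 9, -0.003, 0.113, -0.004, 0, -16, 9, -0.002, 0.113, -0.004, 0, -16, 9, -0.003, 0.113, -0.004, -1, -16, 9, -0.002, 0.113, -0.004 ] end [ 0.542  -0.3825  0.1903]
```

>>> play_rows(
  plan=[7, -16, 6, -0.003, 0.113, -0.004, 6, -16, 7, -0.002, 0.113, -0.004, 5, -16, 8, -0.003, 0.113, -0.004, 5, -16, 8, -0.003, 0.113, -0.004, 3, -16, 8, -0.002, 0.113, -0.004, 3, -16, 9, -0.003, 0.113, -0.004, 2, -17, 9, -0.003, 0.113, -0.004, 0, -16, 9, -0.002, 0.113, -0.004, 0, -16, 9, -0.003, 0.113, -0.004, -1, -16, 9, -0.002, 0.113, -0.004, 0, 0, 0, 0, 0, 0, 0, 0, 0, 0, 0, 0],
  hand=50,
)

```text
clock: 27.3
eef_pos: [0.542, -0.382, 0.1885]
tool_rot: [0.158, 0.987, 0.001, -0.001]
ft_force: [0.8, -0.7, 0.0]
grip_width: 0.0428
```

```bash
python3 - <<'E'
from plan import *
print(bot.get_obs()['joint_pos'].round(3),bot.get_obs()['eef_pos'])
rows([.542,-.3825,.096],down(1.28),4,dec=(1,3))
E
```

```text
[-0.614  0.599  0.41   1.384  0.    -0.296] [ 0.54197155 -0.38203144  0.18845051]
[ -0.1, -0.1, 23.1, 0, -0.001, -0.007, -0.1, -0.2, 23.1, 0, 0, -0.007, 0, -0.1, 23.1, 0.001, -0.001, -0.007, -0.1, -0.1, 23.1, 0, 0, -0.007 ] end [ 0.542  -0.3825  0.096 ]
```

>>> play_rows(
  plan=[0, 0, 23, 0, 0, 0, 0, 0, 23, 0, 0, 0, 0, 0, 23, 0, 0, 0, 0, 0, 23, 0, 0, 0, 0, 0, 0, 0, 0, 0, 0, 0, 0, 0, 0, 0],
)

```text
clock: 28.05
eef_pos: [0.5428, -0.3827, 0.1008]
tool_rot: [0.158, 0.987, -0.001, 0.001]
ft_force: [-0.2, -0.2, -0.3]
grip_width: 0.0426
```

>>> play_rows(
  plan=[0, 0, 0, 0, 0, 0, 0, 0, 0, 0, 0, 0, 0, 0, 0, 0, 0, 0, 0, 0, 0, 0, 0, 0],
  hand=0,
)

```text
clock: 28.55
eef_pos: [0.5427, -0.3845, 0.1007]
tool_rot: [0.159, 0.987, -0.002, 0.001]
ft_force: [-3.4, -2.4, 6.3]
grip_width: 0.0125
```

```bash
python3 -c "
from h import *
c=shot('side');cv2.imwrite('pics/d1.png',cv2.resize(c['frame'][150:310,170:330],None,fx=3.6,fy=3.6))
print(bot.get_obs()['ft_torque'])"
```

```text
[-0.48973742  0.51452438  0.01405412]
```

View pics/d1.png

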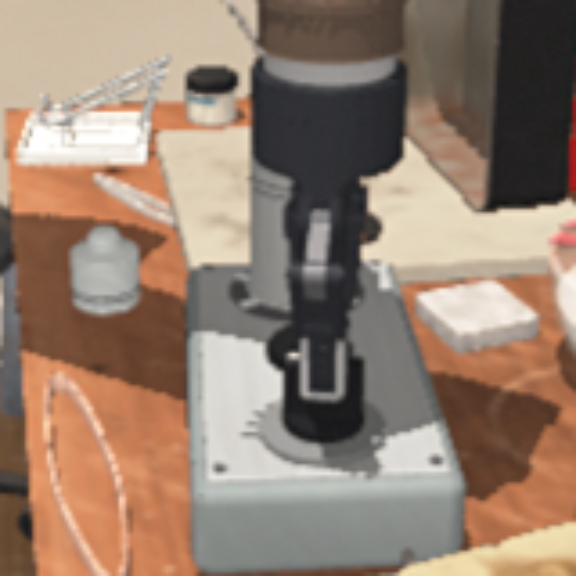

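>>> play_rows(
  plan=[0, 0, 0, 0, 0, 0.1, 0, 0, 0, 0, 0, 0.12, 0, 0, 0, 0, 0, 0.12, 0, 0, 0, 0, 0, 0.12, 0, 0, 0, 0, 0, 0.12, 0, 0, 0, 0, 0, 0.12, 0, 0, 0, 0, 0, 0.12, 0, 0, 0, 0, 0, 0.12, 0, 0, 0, 0, 0, 0],
)

```text
clock: 29.72
eef_pos: [0.5423, -0.3849, 0.1007]
tool_rot: [0.589, 0.808, -0.002, 0.002]
ft_force: [-3.2, -3.2, 6.6]
grip_width: 0.013
```

>>> play_rows(
  plan=[0, 0, 0, 0, 0, 0.1, 0, 0, 0, 0, 0, 0.1, 0, 0, 0, 0, 0, 0.06, 0, 0, 0, 0, 0, 0],
)

```text
clock: 30.22
eef_pos: [0.5422, -0.3849, 0.1007]
tool_rot: [0.689, 0.725, -0.001, 0.002]
ft_force: [-3.1, -3.3, 6.2]
grip_width: 0.0126
```

```bash
python3 -c "
from plan import *
o=bot.get_obs();print(o['ft_torque'],o['ft_force']);y=R.from_quat(o['tool_rot']).as_matrix()[:,1];print(np.arctan2(y[1],y[0])-np.pi/2)"
```

```text
[-0.73038904  0.77887308 -0.08963652] [-3.06342134 -3.33807358  6.17433506]
-1.5203307367832037
```

>>> play_rows(
  plan=[0, 0, 0, 0, 0, 0.05, 0, 0, 0, 0, 0, 0.04, 0, 0, 0, 0, 0, 0],
)

```text
clock: 30.6
eef_pos: [0.5422, -0.3849, 0.1007]
tool_rot: [0.719, 0.695, -0.002, 0.002]
ft_force: [-5.4, -4.9, 7.8]
grip_width: 0.0128
```

```bash
python3 -c "
from plan import *
o=bot.get_obs();print(o['ft_torque'],o['ft_force']);y=R.from_quat(o['tool_rot']).as_matrix()[:,1];print(np.arctan2(y[1],y[0])-np.pi/2)"
```

```text
[-0.91626283  0.99031804  1.89111317] [-5.44881499 -4.86022103  7.80583918]
-1.6046373634518287
```

Torque has jumped to 1.9 N m, so the dial is at its stop. I'll release and lift.

>>> play_rows(
  plan=[0, 0, 0, 0, 0, -0.02, 0, 0, 0, 0, 0, 0, 0, 0, 0, 0, 0, 0, 0, 0, 0, 0, 0, 0],
  hand=50,
)

```text
clock: 31.1
eef_pos: [0.5425, -0.3826, 0.0983]
tool_rot: [0.713, 0.701, -0.0, -0.0]
ft_force: [-0.5, -0.5, 0.5]
grip_width: 0.0426
```

>>> play_rows(
  plan=[0, 0, -20, 0, 0, 0, 0, 0, -40, 0, 0, 0, 0, 0, -45, 0, 0, 0, 0, 0, -45, 0, 0, 0, 0, 0, -30, 0, 0, 0, 0, 0, 0, 0, 0, 0, 0, 0, 0, 0, 0, 0],
)

```text
clock: 31.98
eef_pos: [0.5423, -0.3824, 0.2773]
tool_rot: [0.713, 0.701, -0.0, -0.001]
ft_force: [-0.5, 0.4, -0.7]
grip_width: 0.043
```

```bash
python3 m7.py; python3 -c "
import cv2;a=cv2.imread('pics/m7_side.png');cv2.imwrite('pics/end.png',cv2.resize(a[150:310,170:330],None,fx=3.6,fy=3.6))"
```

```text
[ 0.5423 -0.3824  0.2773] [-0.6141  0.5872  0.6175  1.603  -0.0004  0.9742] [-0.4521  0.3678 -0.7442]
side beaker 905 [ 0.5639 -0.2183  0.0029  0.0014] 0.0012005992956937665
top [ 0.5637 -0.2176  0.1755] 107
dialbar ((540.6932373046875, -386.53509521484375), (13.232295036315918, 41.74869918823242), 4.763243675231934)
top beaker 113 [ 0.5646 -0.2172  0.0023 -0.0006] 0.00024497853931079933
top [ 0.5641 -0.2176  0.1755] 237
dialbar ((542.0397338867188, -382.2768859863281), (41.25094985961914, 10.958982467651367), 89.87335968017578)
```

View pics/end.png

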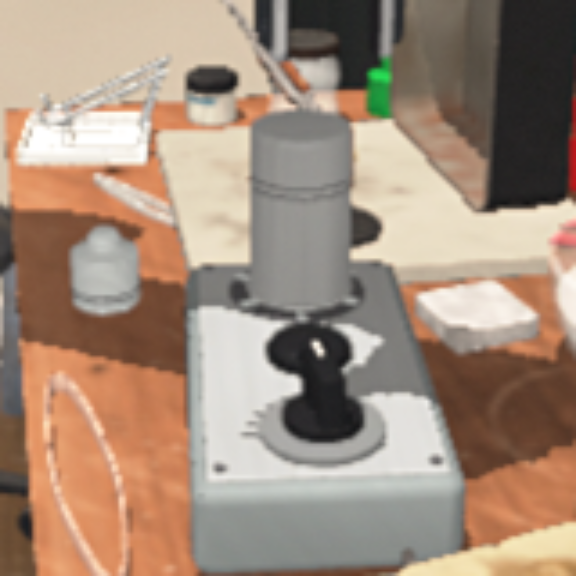

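```bash
python3 -c "
from h import *
bot.job_done()"
```

```text
the job is handed in; nothing more can be done
```

The job is done and handed in at about 32 s of the 72 s allowed; no verdict was reported.

- **Tall tube:** I pressed it lightly on the outlet and rocked it until the teeth meshed, then pushed it home and let go. The seat was reached at the expected tool height with a 5 N reaction. The last view before the beaker covered it showed it upright at about (0.564, −0.2175), tip at about 152 mm against 153 expected.
- **Beaker:** I gripped it near its bottom, lifted it clear of the rack, turned it 65°, carried it above the stand and lowered it over the tube. The final views from both cameras show its axis within about 1 mm of the tube. Its tilt is under 0.004 rad, and its top stands at 175.5 mm against 175 expected.
- **Dial:** I turned it clockwise until the torque jumped to 1.9 N m, which I took as the stop. The bar now stands at −85° to −90°, so the dial is at roughly 1.37 to 1.45 rad.

**Final state:** the arm is clear of everything. The short tube, pot and jar look unmoved in the last picture, but I did not re-measure them.

**Disagreements:** the two cameras differed by 1 to 2 mm on most things and by up to 5 mm on the dial bar. The tool stopped about 4 mm high over the dial, but the grip there held.

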